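# Free the child-safety catch of the worktop cupboard and let its front down

## Task

The drop-down front of the small white worktop cupboard is held ajar by a child-safety catch. Reach down through the narrow gap behind the front's top edge, feel for the sprung hook (it may sit anywhere along the gap), press it down firmly but without forcing it until the front drops free, then push the front all the way down so that the cupboard stands fully open. Leave the things standing round about undisturbed.

Things in the scene. Friction and masses are not known exactly. Their poses are not given: they have to be found in the camera images.
- cupboard: White worktop cupboard with a light wood top, fixed; 180 mm deep (x), 270 wide (y), 215 high, panels 12 mm thick. Origin: centre of its underside. Its -x axis points out of its open front, +y along its width, z up; the open front's plane is x = -90 mm.
- gap_mid (a point): Middle of the gap in which the hook is reached, fixed to the cupboard, same axes: half-way along the width, 20 mm in front of the open front's plane, at the height of the hook's upper face, 28 mm below the cupboard's top. With the front ajar the gap, from the cupboard's edge to the steel bar, is about 40 mm wide (x), 244 mm long (y), and empty to 60 mm below the cupboard's top but for the hook.
- flap (a joint): Angle (rad) of the drop-down front, hinged along its lower edge in the open front's plane, 30 mm over the worktop. 0 = shut, about 0.35 = ajar, caught by the hook (start), 1.5 = fully down at its stop, nearly level. Once free it swings by itself to about 0.9 to 1.2 rad, where hinge friction stops it; a few newtons on its inner side push it on down, and it stays there.
- flap_edge (a point): Middle of the front's top edge, inner side. The front is a white panel 183 mm high from hinge to edge, 266 wide, 14 thick; z points from hinge to edge, x out of the inner face. A steel bar 6 mm thick runs along its inner side, 168 mm from the hinge and 16 mm off the panel; the hook holds this bar.
- hook (a joint): Angle (rad) of the hook, an orange arm 16 mm wide (y), 10 thick, lying level across the gap; an upturned tooth at its end holds the bar. 0 = up, 0.2 = lower stop; no give sideways. It sits anywhere within 70 mm either side of gap_mid along y (not reported: feel for it). Pressed at gap_mid's x it yields from 4 N and frees the bar 5 to 8 mm down (0.07 to 0.1 rad, 7 N); stop 16 mm down.
- mug_a: Dark green mug, 86x118x96 mm, standing upright beside the cupboard; origin at the centre of its underside.
- tea_box: Small tea carton, 68x122x77 mm, beside the cupboard; origin at the centre of its underside.
- spice_jar_3: Spice jar with a red lid, 45 mm across and 106 mm high; origin at the centre of its underside.
- tomato_4: Red tomato, 69x68x71 mm; origin at its underside.
- onion_2: Red onion, 66x66x70 mm; origin at its underside.

How it is judged:
By the outcome, as a careful person would: the job done as asked, in the order asked, and still so for the second after the job is handed in, with the robot touching nothing.
It also fails if it takes over 54 s, if anything falls off the work surface, if the arm or the gripper's body presses on something with over 40 N, if the wrist force passes 120 N, or if a joint passes its speed limit or range.

## Robot

A 7-joint arm with a two-finger parallel gripper is mounted at the origin on a cart in front of the work surface, level with it; the furniture and walls round the work are solid. World frame = base frame: x ahead of the robot, y to its left, z up, the work surface at z = 0. Lengths are in m, angles in rad, forces in N, time in s.
With the tool pointing down it reaches from about 0.35 to 0.9 m from the base axis. Payload 7.2 kg.
Tool frame: the origin (TCP) lies on the centre line of the jaws, within the pads' length; the fingertips stand 8 mm ahead of it and the grasp point (between the pads) lies 11 mm behind it; z points along the fingers, y is the line along which they close (so a half turn about z gives the same grasp; the last joint's range is limited). The gripper opens to 85 mm and grips with 20 to 120 N. Pads are 22 mm wide; open, the fingers measure 114 mm over their backs; the gripper's body (76 mm by 85 mm) begins 54 mm behind the grasp point. The pads swing forward as they close: fully open they stand 13 mm farther back than shut.
Start: joints at [-1.353, 0.411, -0.013, 1.596, 0.006, 1.134, -0.082], TCP at [0.176, 0.6, 0.239] pointing down, gripper open.
Joint ranges: [-2.95, 2.95], [-0.29, 1.99], [-1.47, 1.44], [0.14, 2.54], [-1.03, 4.17], [0.13, 1.85], [-2.86, 2.86]. Speed limits (rad/s): [2.39, 2.39, 3.01, 3.01, 3.14, 3.14, 3.14].

## Interface

Orientations are given as a 3x3 rotation matrix whose columns are the frame's x, y, z axes.
In Python, from rig import manip gives the robot as it stands. The module is installed in compiled form; this text tells all that it offers.
- The arm moves only by the tool play_rows, never from a script. Its argument "commands" is a list of rows, each an object of numbers: "dx", "dy", "dz": the shift along the tool's x, y, z in mm; "yaw": the turn about the tool's z in rad. In form: [{"dx": .., "dy": .., "dz": .., "yaw": ..}, ...]. A call has 1 to 12 rows; each row shifts and turns the commanded pose from where the row before left it, along the tool's axes as they then stand; what a row does not reach is not made up. A row lasts 1/10 s, in which the tool goes at most 50 mm and 8.59 degrees, less where a joint would pass 70% of its speed; a pose out of reach is approached as far as the arm can. A call is refused whole if a number of a shift passes 50 or a number of a turn 0.15, either way. A call with a gripper value outside its range is refused whole. "claw" is the closure in counts, from 0 (fully open) to 255 (shut), set as the call begins (left out, the last holds). The fingers move at their own pace and stop on an object; "force" is the grip in N (left out, the last holds). Time passes only in rows, so rows that do not move let the fingers close. It gives the time, the measured TCP pose, the force, the opening and the grip force at its end, in the units of the state.
- manip.get_obs(): the state, without advancing time (a new reading comes with each control period).
- manip.grab_frame(name): name is "side" or "top"; returns a dict with "color" (384x512x3 uint8, red, green, blue), "K" (3x3 intrinsics, pixels), "extrinsics" (4x4, takes a point from world to camera coordinates). Camera axes: x right, y up, looking along -z (the intrinsics and any distortion apply to the point x, -y, -z); pixel columns grow to the right and rows downward; lengths in m; the calibration is good to about 2 mm. A picture is of the moment at which its call begins. There is no depth.
- manip.finish_job(): hands the job in; it is judged then, once.
The state is a dict: "clock": time; "joints": joint angles; "qvel": joint speeds; "joint_efforts": joint torques, N m; "tcp_pos": TCP position; "tool_rot": TCP orientation; "force": force on the tool from outside, world axes, zero at the start; "moment": the same for the moment, N m; "finger_gap": opening from 0.0 (shut) to 1.0 (fully open); "grasp_force": force on a finger pad.
Only numpy, scipy, OpenCV 4.12 (cv2) and the standard library are available. Lean on these libraries where they do the work, as an engineer would, in place of code of your own. Each camera call takes 0.05 s, during which the arm holds its last target. There are 200 camera calls.

## Working session

There is one attempt and no reset: what is moved stays moved. The work goes in short steps, Python scripts to look and compute and a tool call to move; the robot and the scene stay as the last step left them, time stands still between calls to the robot, and variables do not carry over. Pictures are saved under pics/ and viewed, at most 10 in all, crops included, and the job is handed in when it is done.

Besides the shell and the picture viewer there is one more tool, called after "Request:" as name([rows], argument=value, ...), one row to a line, values as JSON. play_rows: Moves the arm, as the interface text tells. Its arguments: {"type":"object","properties":{"commands":{"type":"array","items":{"type":"object","properties":{"dx":{"type":"number"},"dy":{"type":"number"},"dz":{"type":"number"},"yaw":{"type":"number"}}}},"claw":{"type":"number"},"force":{"type":"number"}},"required":["commands"]}

```bash
mkdir -p pics; python3 - <<'E'
from rig import manip
import cv2,numpy as np
o=manip.get_obs();print({k:np.round(v,3).tolist() for k,v in o.items()})
for n in("side","top"):
    f=manip.grab_frame(n);cv2.imwrite(f"pics/{n}0.png",f["color"][:,:,::-1]);np.savez(f"{n}0.npz",**f);print(np.round(f["K"],1).tolist(),np.round(f["extrinsics"],3).tolist(),[k for k in f])
E
```

```text
{'clock': 0.0, 'joints': [-1.353, 0.412, -0.013, 1.597, 0.006, 1.134, -0.082], 'qvel': [0.001, -0.0, 0.001, 0.001, 0.001, -0.0, -0.003], 'joint_efforts': [-0.0, -60.064, 0.682, -29.939, 0.014, 0.011, 0.0], 'tcp_pos': [0.176, 0.599, 0.238], 'tool_rot': [[-0.959, 0.282, -0.0], [0.282, 0.959, -0.002], [-0.0, -0.002, -1.0]], 'force': [-0.377, 0.797, -0.602], 'moment': [-0.016, 0.023, 0.006], 'grasp_force': 0.0, 'finger_gap': 0.996}
[[417.6, 0.0, 257.1], [0.0, 417.6, 195.0], [0.0, 0.0, 1.0]] [[-0.987, -0.16, 0.005, 0.506], [0.111, -0.664, 0.739, -0.16], [-0.115, 0.731, 0.673, -1.181], [0.0, 0.0, 0.0, 1.0]] ['color', 'K', 'extrinsics']
[[362.0, 0.0, 257.3], [0.0, 362.0, 195.7], [0.0, 0.0, 1.0]] [[-0.023, -1.0, -0.014, -0.001], [0.982, -0.025, 0.185, -0.519], [-0.185, -0.01, 0.983, -1.237], [0.0, 0.0, 0.0, 1.0]] ['color', 'K', 'extrinsics']
```

View pics/side0.png

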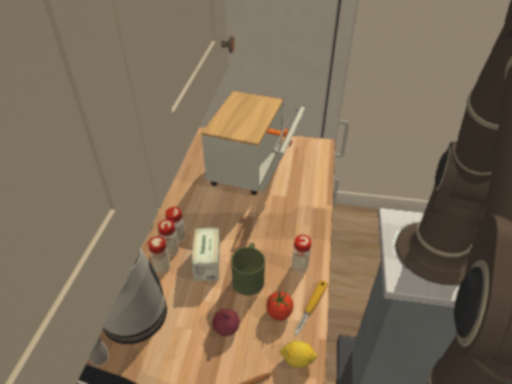

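View pics/top0.png

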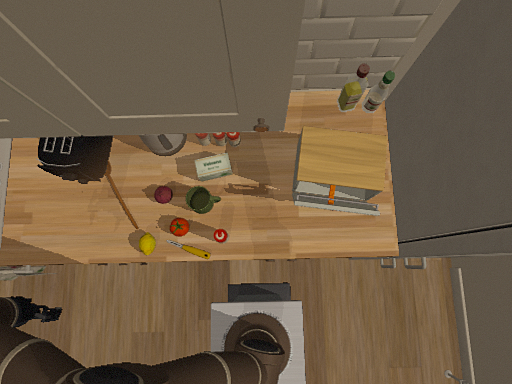

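The side view shows the cupboard at about (240,140), with the orange hook at (277,131). The top view shows its wooden top around (340,160) and the orange hook at (332,193). I'll zoom in on both.

```bash
python3 - <<'E'
import cv2,numpy as np
t=cv2.imread("pics/top0.png")[115:225,280:400];s=cv2.imread("pics/side0.png")[80:200,190:320]
a=cv2.resize(t,(600,550),interpolation=cv2.INTER_CUBIC);cv2.imwrite("pics/tc.png",a)
cv2.imwrite("pics/sc.png",cv2.resize(s,(650,600),interpolation=cv2.INTER_CUBIC))
E
```

```text
(no output)
```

View pics/tc.png

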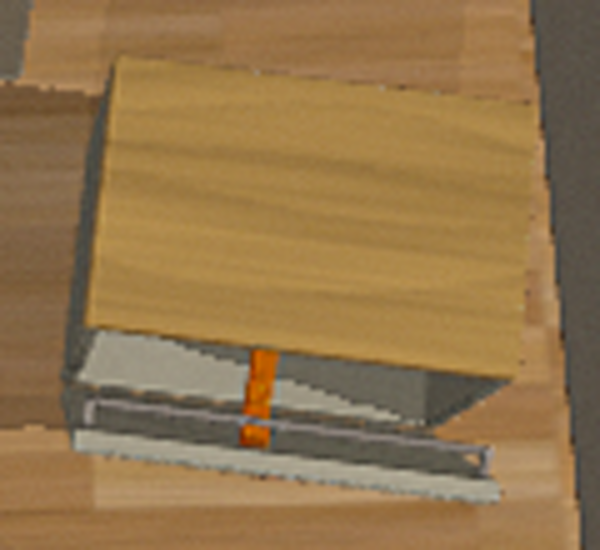

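View pics/sc.png

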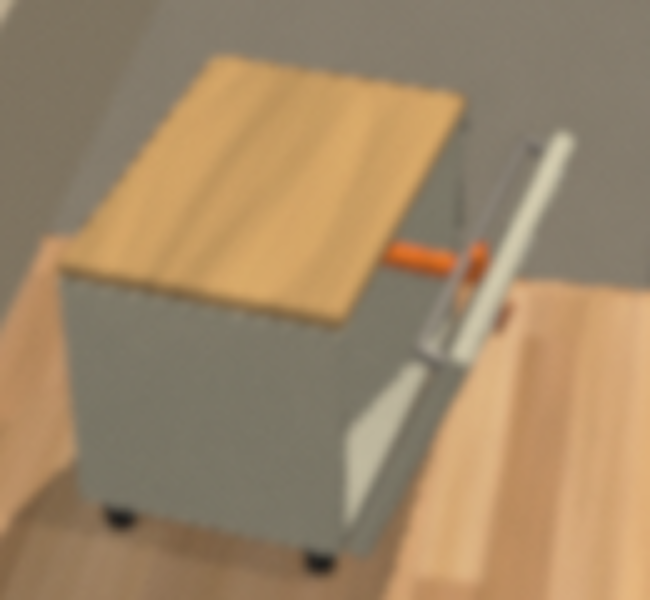

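The crops give these positions, in crop pixels at 5x.
- **Top view:** the wood-top corners are at (118,57), (538,103), (512,378) and (86,327), and the hook runs from (263,350) to (254,440).
- **Side view:** the corners are at (218,57), (463,98), (340,322) and (62,270).

```bash
cat > h.py <<'E'
import numpy as np
F={n:dict(np.load(f"{n}0.npz")) for n in("side","top")}
def ray(n,p):
    K,E=F[n]["K"],F[n]["extrinsics"];d=np.linalg.inv(K)@[p[0],p[1],1];R=E[:3,:3]
    return -R.T@E[:3,3],R.T@(d*[1,-1,-1])
def onz(n,p,z):
    o,d=ray(n,p);return o+d*(z-o[2])/d[2]
def tri(a,b):
    o1,d1=ray("top",a);o2,d2=ray("side",b)
    s=np.linalg.lstsq(np.c_[d1,-d2],o2-o1,rcond=None)[0];p,q=o1+s[0]*d1,o2+s[1]*d2
    return (p+q)/2,np.linalg.norm(p-q)
E
python3 - <<'E'
from h import *
T=np.array([[118,57],[538,103],[512,378],[86,327]])/5+[280,115]
S=np.array([[62,270],[218,57],[463,98],[340,322]])/5+[190,80]
np.set_printoptions(precision=4,suppress=True)
for t,s in zip(T,S):print(onz("top",t,.215),onz("side",s,.215),tri(t,s))
P=np.array([(onz("top",t,.215)+onz("side",s,.215))/2 for t,s in zip(T,S)])
yx=[P[0]-P[1],P[3]-P[2]];print([np.degrees(np.arctan2(*-v[:2]))for v in yx],[np.linalg.norm(v) for v in yx])
y=sum(yx);y/=np.linalg.norm(y);x=np.array([y[1],-y[0],0]);c=P.mean(0)
print("x",x,"y",y,"c",c)
for q in([263,350],[260,385],[254,440]):
    h=onz("top",np.array(q)/5+[280,115],.187);print(h,(h-c)@x,(h-c)@y)
for q in([415,250],[450,262]):
    h=onz("side",np.array(q)/5+[190,80],.187);print(h,(h-c)@x,(h-c)@y)
g=c-.11*x;print("gap",g)
for q in([80,430],[495,485]):
    h=onz("top",np.array(q)/5+[280,115],.202);print("edge",h,(h-c)@x,(h-c)@y)
for q in([245,420],[480,455]):
    h=onz("top",np.array(q)/5+[280,115],.187);print("bar",(h-c)@x,(h-c)@y)
E
```

```text
[ 0.7083 -0.1677  0.215 ] [ 0.7018 -0.1549  0.215 ] (array([ 0.7089, -0.1689,  0.206 ]), np.float64(0.005435270990077828))
[ 0.6701 -0.4314  0.215 ] [ 0.6627 -0.4215  0.215 ] (array([ 0.6685, -0.4331,  0.2096]), np.float64(0.006697313538697848))
[ 0.4933 -0.3998  0.215 ] [ 0.4919 -0.3947  0.215 ] (array([ 0.4932, -0.4008,  0.2117]), np.float64(0.0014908987727583402))
[ 0.5323 -0.1397  0.215 ] [ 0.532  -0.1304  0.215 ] (array([ 0.5338, -0.1405,  0.2078]), np.float64(0.0003397411096370453))
[np.float64(-171.70411156165372), np.float64(-171.42788549011308)] [np.float64(0.2679945216769812), np.float64(0.2651182835338705)]
x [ 0.9892 -0.1467  0.    ] y [0.1467 0.9892 0.    ] c [ 0.5991 -0.28    0.215 ]
[ 0.5209 -0.2539  0.187 ] -0.08118337013175121 0.014329215715078909
[ 0.4983 -0.2507  0.187 ] -0.10395198277880867 0.014257724466044999
[ 0.4633 -0.2448  0.187 ] -0.13949867457946966 0.014945232412579095
[ 0.5042 -0.2528  0.187 ] -0.0977987125988744 0.012981987189972084
[ 0.4812 -0.2433  0.187 ] -0.12199405859451054 0.01903313750619978
gap [ 0.4903 -0.2639  0.215 ]
edge [ 0.4698 -0.1345  0.202 ] -0.14918473320792072 0.1249475132403164
edge [ 0.4291 -0.388   0.202 ] -0.1523118118889989 -0.13173588551041618
bar -0.12747213256471637 0.021658327955593734
bar -0.1318114029579787 -0.12582587851216936
```

Request:
play_rows([
  {"yaw": -0.14, "dz": -20},
  {"dx": -30, "dy": -32, "dz": -5},
  {"dx": -30, "dy": -32, "dz": -5},
  {"dx": -30, "dy": -32, "dz": -5},
  {"dx": -30, "dy": -32, "dz": -5},
  {"dx": -30, "dy": -32, "dz": -5},
  {"dx": -30, "dy": -32, "dz": -5},
  {"dx": -30, "dy": -32, "dz": -5},
  {"dx": -30, "dy": -32, "dz": -5},
  {"dx": -30, "dy": -32, "dz": -5},
  {"dx": -30, "dy": -32, "dz": -5},
  {"dx": -30, "dy": -32, "dz": -5},
], claw=255, force=40)

```text
schema error: expected keys dx, dy, dz, yaw
```

Request:
play_rows([
  {"dx": 0, "dy": 0, "dz": -20, "yaw": -0.14},
  {"dx": -30, "dy": -32, "dz": -5, "yaw": 0},
  {"dx": -30, "dy": -32, "dz": -5, "yaw": 0},
  {"dx": -30, "dy": -32, "dz": -5, "yaw": 0},
  {"dx": -30, "dy": -32, "dz": -5, "yaw": 0},
  {"dx": -30, "dy": -32, "dz": -5, "yaw": 0},
  {"dx": -30, "dy": -32, "dz": -5, "yaw": 0},
  {"dx": -30, "dy": -32, "dz": -5, "yaw": 0},
  {"dx": -30, "dy": -32, "dz": -5, "yaw": 0},
  {"dx": -30, "dy": -32, "dz": -5, "yaw": 0},
  {"dx": -30, "dy": -32, "dz": -5, "yaw": 0},
  {"dx": -30, "dy": -32, "dz": -5, "yaw": 0},
], claw=255, force=40)

```text
clock: 1.3
tcp_pos: [0.4521, 0.2017, 0.3144]
tool_rot: [[-0.989, 0.145, -0.0], [0.145, 0.989, 0.0], [0.0, 0.0, -1.0]]
force: [0.5, 1.1, 0.3]
finger_gap: 0.001
grasp_force: 0.0
```

Request:
play_rows([
  {"dx": -10, "dy": -40, "dz": 0, "yaw": 0},
  {"dx": -10, "dy": -40, "dz": 0, "yaw": 0},
  {"dx": -10, "dy": -40, "dz": 0, "yaw": 0},
  {"dx": -10, "dy": -40, "dz": 0, "yaw": 0},
  {"dx": -10, "dy": -40, "dz": 0, "yaw": 0},
  {"dx": -10, "dy": -40, "dz": 0, "yaw": 0},
  {"dx": -10, "dy": -40, "dz": 0, "yaw": 0},
  {"dx": -10, "dy": -40, "dz": 0, "yaw": 0},
  {"dx": -10, "dy": -40, "dz": 0, "yaw": 0},
  {"dx": -10, "dy": -40, "dz": 0, "yaw": 0},
  {"dx": -6, "dy": -41, "dz": 0, "yaw": 0},
  {"dx": 0, "dy": 0, "dz": 0, "yaw": 0},
])

```text
clock: 2.5
tcp_pos: [0.4906, -0.2544, 0.3142]
tool_rot: [[-0.988, 0.153, -0.001], [0.153, 0.988, -0.003], [0.0, -0.003, -1.0]]
force: [-0.2, -0.3, 0.0]
finger_gap: 0.002
grasp_force: 0.0
```

Request:
play_rows([
  {"dx": 0, "dy": 0, "dz": 25, "yaw": 0},
  {"dx": 0, "dy": 0, "dz": 25, "yaw": 0},
  {"dx": 0, "dy": 0, "dz": 20, "yaw": 0},
  {"dx": 0, "dy": 0, "dz": 0, "yaw": 0},
])

```text
clock: 2.9
tcp_pos: [0.4909, -0.2467, 0.2416]
tool_rot: [[-0.989, 0.145, -0.005], [0.145, 0.989, 0.002], [0.005, 0.001, -1.0]]
force: [-0.3, 0.4, 0.0]
finger_gap: 0.003
grasp_force: 0.0
```

```bash
python3 - <<'E'
from rig import manip
import cv2,numpy as np
o=manip.get_obs();print(np.round(o["tcp_pos"],4),np.round(o["force"],2))
s=manip.grab_frame("side")["color"][80:200,190:320,::-1];t=manip.grab_frame("top")["color"][115:225,280:400,::-1]
a=np.hstack([cv2.resize(x,(400,450),interpolation=cv2.INTER_CUBIC) for x in(s,t)]);cv2.imwrite("pics/c1.png",a)
E
```

```text
[ 0.4909 -0.2467  0.2416] [-0.32  0.41  0.03]
```

View pics/c1.png

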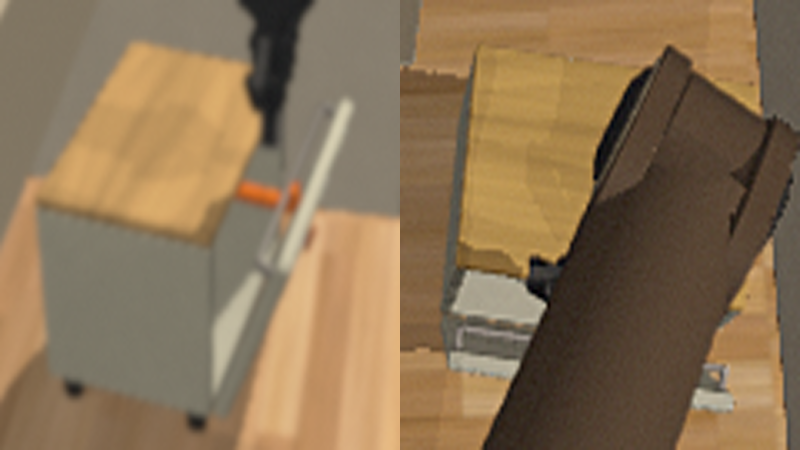

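The fingertip is at (270,145) in the left panel, directly above the orange hook (240–295,190) and in the middle of the gap. I'll lower it now.

Request:
play_rows([
  {"dx": 0, "dy": 0, "dz": 12, "yaw": 0},
  {"dx": 0, "dy": 0, "dz": 12, "yaw": 0},
  {"dx": 0, "dy": 0, "dz": 10, "yaw": 0},
  {"dx": 0, "dy": 0, "dz": 5, "yaw": 0},
  {"dx": 0, "dy": 0, "dz": 0, "yaw": 0},
  {"dx": 0, "dy": 0, "dz": 0, "yaw": 0},
])

```text
clock: 3.6
tcp_pos: [0.4925, -0.2484, 0.2053]
tool_rot: [[-0.989, 0.145, -0.0], [0.145, 0.989, -0.0], [0.0, -0.0, -1.0]]
force: [1.0, 0.2, -0.7]
finger_gap: 0.001
grasp_force: 0.0
```

Request:
play_rows([
  {"dx": 0, "dy": 0, "dz": 3, "yaw": 0},
  {"dx": 0, "dy": 0, "dz": 3, "yaw": 0},
  {"dx": 0, "dy": 0, "dz": 2, "yaw": 0},
  {"dx": 0, "dy": 0, "dz": 2, "yaw": 0},
  {"dx": 0, "dy": 0, "dz": 2, "yaw": 0},
  {"dx": 0, "dy": 0, "dz": 0, "yaw": 0},
  {"dx": 0, "dy": 0, "dz": 0, "yaw": 0},
])

```text
clock: 4.3
tcp_pos: [0.4925, -0.2484, 0.1935]
tool_rot: [[-0.989, 0.145, 0.0], [0.145, 0.989, -0.0], [-0.0, -0.0, -1.0]]
force: [-0.8, 1.2, 2.9]
finger_gap: -0.001
grasp_force: 1.5
```

Contact: 2.9 N upward at tip z of about 0.1855. I'll press on gently.

Request:
play_rows([
  {"dx": 0, "dy": 0, "dz": 2, "yaw": 0},
  {"dx": 0, "dy": 0, "dz": 1, "yaw": 0},
  {"dx": 0, "dy": 0, "dz": 1, "yaw": 0},
  {"dx": 0, "dy": 0, "dz": 0, "yaw": 0},
  {"dx": 0, "dy": 0, "dz": 0, "yaw": 0},
])

```text
clock: 4.8
tcp_pos: [0.4929, -0.2484, 0.1897]
tool_rot: [[-0.989, 0.145, 0.001], [0.145, 0.989, -0.0], [-0.001, -0.0, -1.0]]
force: [-0.6, 0.5, 5.8]
finger_gap: -0.003
grasp_force: 2.6
```

Request:
play_rows([
  {"dx": 0, "dy": 0, "dz": 1, "yaw": 0},
  {"dx": 0, "dy": 0, "dz": 1, "yaw": 0},
  {"dx": 0, "dy": 0, "dz": 1, "yaw": 0},
  {"dx": 0, "dy": 0, "dz": 1, "yaw": 0},
  {"dx": 0, "dy": 0, "dz": 0, "yaw": 0},
  {"dx": 0, "dy": 0, "dz": 0, "yaw": 0},
  {"dx": 0, "dy": 0, "dz": 0, "yaw": 0},
])

```text
clock: 5.5
tcp_pos: [0.4934, -0.2486, 0.1863]
tool_rot: [[-0.989, 0.145, 0.002], [0.145, 0.989, -0.001], [-0.003, -0.0, -1.0]]
force: [-0.8, 1.0, 8.4]
finger_gap: -0.002
grasp_force: 4.1
```

```bash
python3 - <<'E'
from rig import manip
import cv2,numpy as np
o=manip.get_obs();print(np.round(o["tcp_pos"],4),np.round(o["force"],2))
s=manip.grab_frame("side")["color"][80:200,190:320,::-1]
cv2.imwrite("pics/c2.png",cv2.resize(s,(520,480),interpolation=cv2.INTER_CUBIC))
E
```

```text
[ 0.4934 -0.2486  0.1863] [-0.76  1.01  8.36]
```

View pics/c2.png

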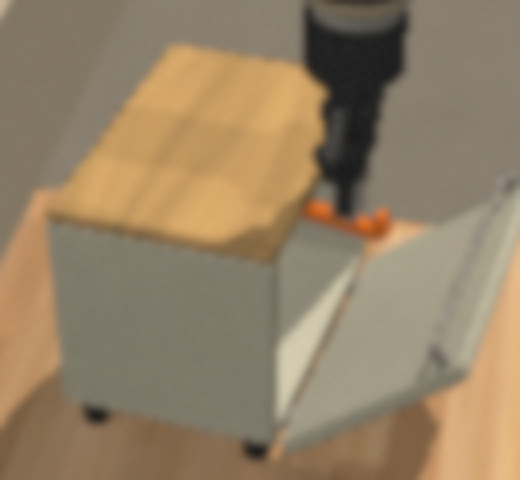

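The front has dropped free: in the crop it now spans (280–515,180–450), well clear of the hook. Next I'll lift, move out over its inner side and push it down.

Request:
play_rows([
  {"dx": 0, "dy": 0, "dz": -20, "yaw": 0},
  {"dx": 0, "dy": 0, "dz": -25, "yaw": 0},
  {"dx": 0, "dy": 0, "dz": -20, "yaw": 0},
  {"dx": 0, "dy": 0, "dz": 0, "yaw": 0},
  {"dx": 20, "dy": -15, "dz": 0, "yaw": 0},
  {"dx": 25, "dy": -15, "dz": 0, "yaw": 0},
  {"dx": 25, "dy": -15, "dz": 0, "yaw": 0},
  {"dx": 15, "dy": -15, "dz": 0, "yaw": 0},
  {"dx": 0, "dy": 0, "dz": 0, "yaw": 0},
])

```text
clock: 6.45
tcp_pos: [0.3967, -0.2969, 0.2497]
tool_rot: [[-0.989, 0.149, -0.001], [0.149, 0.989, 0.0], [0.001, 0.0, -1.0]]
force: [0.2, -0.4, -0.7]
finger_gap: 0.001
grasp_force: 0.0
```

Request:
play_rows([
  {"dx": 0, "dy": 0, "dz": 20, "yaw": 0},
  {"dx": 0, "dy": 0, "dz": 20, "yaw": 0},
  {"dx": 0, "dy": 0, "dz": 20, "yaw": 0},
  {"dx": 0, "dy": 0, "dz": 20, "yaw": 0},
  {"dx": 0, "dy": 0, "dz": 20, "yaw": 0},
  {"dx": 0, "dy": 0, "dz": 10, "yaw": 0},
  {"dx": 0, "dy": 0, "dz": 10, "yaw": 0},
  {"dx": 0, "dy": 0, "dz": 0, "yaw": 0},
  {"dx": 0, "dy": 0, "dz": 0, "yaw": 0},
])

```text
clock: 7.35
tcp_pos: [0.3998, -0.2955, 0.1305]
tool_rot: [[-0.989, 0.145, 0.0], [0.145, 0.989, -0.0], [-0.0, -0.0, -1.0]]
force: [0.2, -0.7, 0.3]
finger_gap: -0.003
grasp_force: 0.0
```

Request:
play_rows([
  {"dx": 0, "dy": 0, "dz": 8, "yaw": 0},
  {"dx": 0, "dy": 0, "dz": 8, "yaw": 0},
  {"dx": 0, "dy": 0, "dz": 8, "yaw": 0},
  {"dx": 2, "dy": 0, "dz": 8, "yaw": 0},
  {"dx": 3, "dy": 0, "dz": 8, "yaw": 0},
  {"dx": 0, "dy": 0, "dz": 0, "yaw": 0},
])

```text
clock: 7.95
tcp_pos: [0.3934, -0.2941, 0.089]
tool_rot: [[-0.989, 0.146, -0.002], [0.146, 0.989, 0.001], [0.002, 0.001, -1.0]]
force: [0.2, 1.1, -0.0]
finger_gap: 0.001
grasp_force: 0.0
```

Request:
play_rows([
  {"dx": 3, "dy": 0, "dz": 7, "yaw": 0},
  {"dx": 3, "dy": 0, "dz": 7, "yaw": 0},
  {"dx": 3, "dy": 0, "dz": 6, "yaw": 0},
  {"dx": 2, "dy": 0, "dz": 4, "yaw": 0},
  {"dx": 0, "dy": 0, "dz": 0, "yaw": 0},
  {"dx": 0, "dy": 0, "dz": 0, "yaw": 0},
])

```text
clock: 8.55
tcp_pos: [0.3835, -0.2929, 0.0662]
tool_rot: [[-0.989, 0.145, -0.0], [0.145, 0.989, 0.0], [0.0, 0.0, -1.0]]
force: [-0.2, 0.5, 0.3]
finger_gap: -0.003
grasp_force: 0.0
```

Request:
play_rows([
  {"dx": 0, "dy": 0, "dz": 4, "yaw": 0},
  {"dx": 0, "dy": 0, "dz": 4, "yaw": 0},
  {"dx": 0, "dy": 0, "dz": 4, "yaw": 0},
  {"dx": 0, "dy": 0, "dz": 0, "yaw": 0},
  {"dx": 0, "dy": 0, "dz": 0, "yaw": 0},
])

```text
clock: 9.05
tcp_pos: [0.3837, -0.2929, 0.0541]
tool_rot: [[-0.989, 0.145, -0.0], [0.145, 0.989, 0.0], [0.0, 0.0, -1.0]]
force: [-0.2, 0.1, -0.0]
finger_gap: -0.002
grasp_force: 0.0
```

```bash
python3 - <<'E'
from rig import manip
import cv2,numpy as np
s=manip.grab_frame("side")["color"][80:230,190:370,::-1]
cv2.imwrite("pics/c3.png",cv2.resize(s,(600,500),interpolation=cv2.INTER_CUBIC))
E
```

```text
(no output)
```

View pics/c3.png

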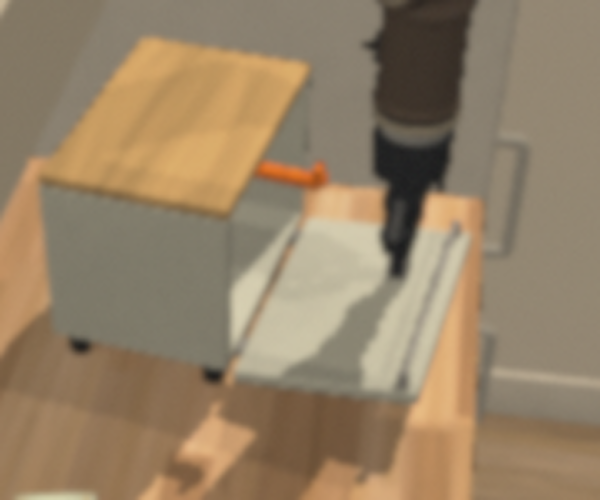

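The front is almost level under the finger (tip at about (398,272)). I'll press on until I feel its stop.

Request:
play_rows([
  {"dx": 0, "dy": 0, "dz": 3, "yaw": 0},
  {"dx": 0, "dy": 0, "dz": 2, "yaw": 0},
  {"dx": 0, "dy": 0, "dz": 2, "yaw": 0},
  {"dx": 0, "dy": 0, "dz": 0, "yaw": 0},
  {"dx": 0, "dy": 0, "dz": 0, "yaw": 0},
])

```text
clock: 9.6
tcp_pos: [0.3837, -0.2931, 0.0473]
tool_rot: [[-0.989, 0.146, 0.0], [0.146, 0.989, 0.0], [-0.0, 0.0, -1.0]]
force: [-1.5, -0.3, 3.9]
finger_gap: -0.003
grasp_force: 1.8
```

Request:
play_rows([
  {"dx": 0, "dy": 0, "dz": 2, "yaw": 0},
  {"dx": 0, "dy": 0, "dz": 1, "yaw": 0},
  {"dx": 0, "dy": 0, "dz": 0, "yaw": 0},
  {"dx": 0, "dy": 0, "dz": 0, "yaw": 0},
])

```text
clock: 10.0
tcp_pos: [0.3837, -0.2932, 0.0466]
tool_rot: [[-0.989, 0.146, 0.002], [0.146, 0.989, 0.002], [-0.002, 0.002, -1.0]]
force: [-10.6, 6.0, 42.3]
finger_gap: 0.002
grasp_force: 20.9
```

The stop is reached, so I'll retract.

Request:
play_rows([
  {"dx": 0, "dy": 0, "dz": -10, "yaw": 0},
  {"dx": 0, "dy": 0, "dz": -25, "yaw": 0},
  {"dx": 0, "dy": 0, "dz": -30, "yaw": 0},
  {"dx": 0, "dy": 0, "dz": -30, "yaw": 0},
  {"dx": 0, "dy": 0, "dz": -30, "yaw": 0},
  {"dx": 0, "dy": 0, "dz": -30, "yaw": 0},
  {"dx": 0, "dy": 0, "dz": -30, "yaw": 0},
  {"dx": 0, "dy": 0, "dz": -30, "yaw": 0},
  {"dx": 0, "dy": 0, "dz": -20, "yaw": 0},
  {"dx": 0, "dy": 0, "dz": 0, "yaw": 0},
  {"dx": 0, "dy": 0, "dz": 0, "yaw": 0},
])

```text
clock: 11.1
tcp_pos: [0.3838, -0.2927, 0.2791]
tool_rot: [[-0.989, 0.145, 0.001], [0.145, 0.989, 0.0], [-0.001, 0.0, -1.0]]
force: [-0.2, -0.3, 0.0]
finger_gap: 0.001
grasp_force: 0.0
```

```bash
python3 - <<'E'
from rig import manip
import cv2,numpy as np
s=manip.grab_frame("side")["color"][:,:,::-1]
cv2.imwrite("pics/c4.png",s)
E
```

```text
(no output)
```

View pics/c4.png

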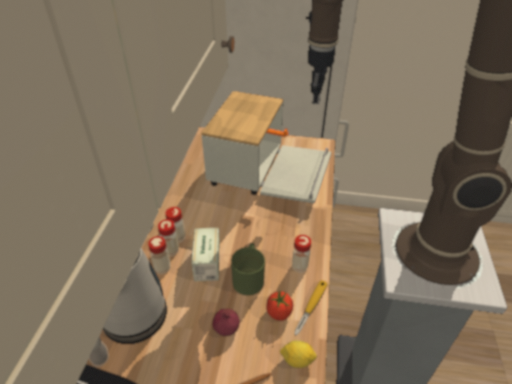

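The front lies level at (295,172), the gripper is clear at (317,95), and everything else stands where it was.

```bash
python3 -c "
from rig import manip
print(manip.finish_job())"
```

```text
the job is handed in; nothing more can be done
None
```

The hook was pressed (about 8 N), the front dropped free and was pushed down to its stop, and the job was handed in at about 11 s with nothing else moved; the last push peaked at 42 N on the fingertips against the stop.

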